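# Start the slide reader and hold the carrier flush on its tilted stage

### The arm

A 6-joint arm with a two-finger parallel gripper is mounted at the origin on a cart in front of the work surface, level with it; the furniture and walls round the work are solid. World frame = base frame: x ahead of the robot, y to its left, z up, the work surface at z = 0. Lengths are in mm, angles in rad, forces in N, time in s.
With the tool pointing down it reaches from about 325 to 775 mm from the base axis. Payload 9.3 kg.
Tool frame: the origin (TCP) lies on the centre line of the jaws, within the pads' length; the fingertips stand 8 mm ahead of it and the grasp point (between the pads) lies 11 mm behind it; z points along the fingers, y is the line along which they close (so a half turn about z gives the same grasp; the last joint's range is limited). The gripper opens to 85 mm and grips with 20 to 120 N. Pads are 22 mm wide; open, the fingers measure 114 mm over their backs; the gripper's body (76 mm by 85 mm) begins 54 mm behind the grasp point. The pads swing forward as they close: fully open they stand 13 mm farther back than shut.
Start: joints at [-1.426, 0.259, 0.021, 1.334, 0, 1.418], TCP at [161.373, -525.79, 239.279] pointing down, gripper open.
Joint ranges: [-3.04, 3.04], [-0.91, 1.82], [-1.04, 1.36], [-1.92, 1.95], [-1.52, 1.45], [-3.14, 3.14]. Speed limits (rad/s): [2.22, 2.22, 2.79, 3.14, 3.14, 3.14].

### API

Orientations are given as [roll, pitch, yaw] about the fixed x, y, z axes, in that order (R = Rz(yaw) Ry(pitch) Rx(roll)).
In Python, from bench import sensors, imaging, sign_off gives the robot as it stands. The module is installed in compiled form; this text tells all that it offers.
- The arm moves only by the shell command python3 -m jog 'ROWS' [FORCE]. ROWS is JSON, a list of rows, each a list of 5 numbers: the opening, from 0 (shut) to 1 (fully open), then the shift along the tool's x, y, z in m, then the turn about the tool's z in rad. In form: [[fingers, dx, dy, dz, turn], ...]. A call has exactly 5 rows; each row shifts and turns the commanded pose from where the row before left it, along the tool's axes as they then stand; what a row does not reach is not made up. A row lasts 1/12 s, in which the tool goes at most 41.7 mm and 7.16 degrees, less where a joint would pass 70% of its speed; a pose out of reach is approached as far as the arm can. A call with a gripper value outside its range is refused whole. The fingers move at their own pace and stop on an object; FORCE is the grip in N (left out, the last holds). Time passes only in rows, so rows that do not move let the fingers close, or fill a call up. It gives the time, the measured TCP pose, the force, the opening and the grip force at its end, in the units of the state.
- sensors.sense(): the state, without advancing time (a new reading comes with each control period).
- imaging.snapshot(name): name is "scene" or "side" or "wrist"; returns (picture, depth): 420x560x3 uint8, blue, green, red; 420x560 float32, mm along the optical axis (not along the pixel's ray), 0 where there is no reading.
- imaging.camera_model(name): a dict with "fovy" (degrees; the focal length in pixels is half the picture's height over the tangent of half this angle, whatever the lens; pixels are square), "cx", "cy" (the principal point, pixels), "pose" (4x4, takes a point from camera to world coordinates). Camera axes: x right, y down, z forward; pixel columns grow to the right and rows downward; lengths in mm; the calibration is good to about 2 mm. A picture is of the moment at which its call begins: read the wrist's pose just before it. camera_model takes no time and is no camera call; for the wrist camera it gives the pose at the moment of the call.
- sign_off(): hands the job in; it is judged then, once.
The state is a dict: "t": time; "joint_pos": joint angles; "dq": joint speeds; "tau": joint torques, N m; "tcp_pos": TCP position; "eef_rot": TCP orientation; "wrist_force": force on the tool from outside, world axes, zero at the start; "torque": the same for the moment, N m; "finger_gap": finger opening in mm; "gripper_force": force on a finger pad.
Only numpy, scipy, OpenCV 4.12 (cv2) and the standard library are available. Lean on these libraries where they do the work, as an engineer would, in place of code of your own. Each camera call takes 0.05 s, during which the arm holds its last target. There are 200 camera calls.

### The job

Start the slide reader by pressing the three keys on its console well down, one at a time and letting each come back up: first the round key, then the square key, then the narrow bar key. Then pick up the slide carrier by its upright grip, tilt it to match the sloping face of the reader's stage, and press it gently but firmly flush on that face, centred over the dark window and square with the stage. Finish like that, still gripping the carrier and pressing it flush, and do not disturb the carton, the beaker or the petri dish nearby.

Things in the scene. Friction and masses are not known exactly. Their poses are not given: they have to be found in the camera images.
- slide_carrier: Loose slide carrier, 60-130 g, flat on the bench: metal plate 50 (x) x 78 (y) x 6 mm with two glass panes and an upright black finger grip in its middle, 36 mm long (x), 12 mm thick (y), top 42 mm above the plate's underside. Origin: centre of the flat underside; z up through the grip. Grip it across the 12 mm, along y. Symmetric: a half turn about z changes nothing.
- stage_table: Tilted table of the stage: metal plate 90 (x, up the slope) x 100 (y, level) x 12 mm, a dark 22 x 46 mm window (long along y) in its flat upper face. Origin: centre of that face, 95 mm above the bench; z: outward normal. It slopes down 10-30 deg to the stage's front (-x); hinge in the face along y, too stiff to turn by pressing. The carrier's x goes along or against its x.
- stage: Fixed grey foot of the stage, 110 (x) x 124 (y) mm, with two cheeks at y = +-57 mm (8 mm thick, 50 mm long) that rise to the height of the middle of the table's face, 95 mm. A black locking knob stands out 12 mm from the +y cheek. Origin: centre of the underside on the bench, below the centre of the table's face; front is -x.
- console: Fixed grey key console 70 (x) x 150 (y) x 24 mm. Three white spring keys on black 42 mm square modules stand on it in a row along its y, 46 mm apart, in an order that changes; they are told apart by shape. Origin: centre of the underside; x and y along its edges.
- key_round_top (a point): Centre of the top of the round key cap (30 mm diameter), 40 mm above the bench when up. Moves down with the key.
- key_square_top (a point): Centre of the top of the square key cap (28 x 28 mm), 40 mm above the bench when up.
- key_bar_top (a point): Centre of the top of the narrow bar key cap (34 mm along the console's x, 12 mm along its y), 40 mm above the bench when up.
- key_round (a joint): Travel of the round key; m. 0 = up, grows as it is pressed down, 0.006 m (hard stop) = fully down; spring return, 0.7 N to start, about 5 N fully down.
- key_square (a joint): Travel of the square key; m. 0 = up, grows as it is pressed down, 0.006 m (hard stop) = fully down; spring return, 0.7 N to start, about 5 N fully down.
- key_bar (a joint): Travel of the bar key; m. 0 = up, grows as it is pressed down, 0.006 m (hard stop) = fully down; spring return, 0.7 N to start, about 5 N fully down.
- film_box: Bystander: loose printed carton 56 x 118 x 56 mm near the stage; leave it alone. Origin: centre of the underside.
- beaker_2: Bystander: small empty glass beaker, 55 mm wide, 68 mm tall, behind the stage; leave it alone. Origin: centre of the underside.
- dish_3: Bystander: petri dish with lid, 61 mm diameter, 16 mm tall, to the right; leave it alone. Origin: centre of the underside.
Not all that is in view belongs to the job. What is shaped like the slide_carrier but pink or purple is not meant.

How it is judged (in metres and radians):
On the way, in this order (a step that is already met when the one before it is completed fails the run):
1. the round key is pressed down (4 mm or more of its 6) while the other two are up (value of joint key_round above 0.004 m and value of joint each of key_square, key_bar below 0.002 m), for 0.05 s.
2. the square key is pressed down (4 mm or more of its 6) while the other two are up (value of joint key_square above 0.004 m and value of joint each of key_round, key_bar below 0.002 m), for 0.05 s.
3. the bar key is pressed down (4 mm or more of its 6) while the other two are up (value of joint key_bar above 0.004 m and value of joint each of key_round, key_square below 0.002 m), for 0.05 s.
4. the carrier is lifted off the bench in the fingers, all keys up (height (world z) of slide_carrier above 0.04 m and contact force between slide_carrier and the fingers above 1 N and value of joint each of key_round, key_square, key_bar below 0.002 m), for 0.1 s.
At the end, for the whole second after the job is handed in: The carrier, still gripped by the fingers, is pressed on the stage's face with 2.5 to 30 N, within 0.05 rad of the face's slope and 3 mm of the face, centred over the window within 12 mm each way, its edges in line with the table's within 0.2 rad, at rest; all keys are up (x of slide_carrier in the frame of stage_table between -0.012 and 0.012 m and y of slide_carrier in the frame of stage_table between -0.012 and 0.012 m and z of slide_carrier in the frame of stage_table between -0.003 and 0.003 m and angle between the z axis of slide_carrier and the z axis of stage_table, either way round below 0.05 rad and angle between the x axis of slide_carrier and the x axis of stage_table, either way round below 0.2 rad and angle between slide_carrier's own z axis and vertical below 1 rad and contact force between slide_carrier and stage_table between 2.5 and 30 N and contact force between slide_carrier and the fingers above 2 N and linear speed of slide_carrier below 0.02 m/s and value of joint each of key_round, key_square, key_bar below 0.002 m); the arm keeps its last pose, push and grip.
It fails at once if the carton is moved more than 20 mm (distance of film_box from where it was at the start of the episode above 0.02 m).
It fails at once if the beaker is moved more than 20 mm (distance of beaker_2 from where it was at the start of the episode above 0.02 m).
It fails at once if the petri dish is moved more than 20 mm (distance of dish_3 from where it was at the start of the episode above 0.02 m).
It fails at once if two keys are pressed at once (value of joint each of key_round, key_square above 0.003 m or value of joint each of key_round, key_bar above 0.003 m or value of joint each of key_square, key_bar above 0.003 m).
It fails at once if the carrier is rammed on the stage with more than 80 N (contact force between slide_carrier and stage_table above 80 N).
It also fails if it takes over 61 s, if anything falls off the work surface, if the arm or the gripper's body presses on something with over 40 N, if the wrist force passes 120 N, or if a joint passes its speed limit or range.

## Working session

There is one attempt and no reset: what is moved stays moved. The work goes in short steps, Python scripts to look and compute and a shell command to move; the robot and the scene stay as the last step left them, time stands still between calls to the robot, and variables do not carry over. Pictures are saved under pics/ and viewed, at most 10 in all, crops included, and the job is handed in when it is done.

```bash
mkdir -p pics
cat > h.py <<'E'
import numpy as np, cv2, sys
from bench import sensors, imaging
def cloud(d,m):
    f=d.shape[0]/2/np.tan(np.radians(m["fovy"]/2)); v,u=np.mgrid[:d.shape[0],:d.shape[1]]
    P=np.stack([(u-m["cx"])*d/f,(v-m["cy"])*d/f,d],-1); T=np.array(m["pose"])
    W=P@T[:3,:3].T+T[:3,3]; W[d<=0]=np.nan; return W
def snap(n,tag):
    m=imaging.camera_model(n); im,d=imaging.snapshot(n); np.savez(tag+".npz",im=im,W=cloud(d,m),pose=m["pose"]); cv2.imwrite("pics/%s.png"%tag,im); return im,cloud(d,m),m
E
python3 - <<'E'
from h import *
for n in("scene","side"):
    im,W,m=snap(n,n+"0"); print(n,np.round(m["pose"],2).tolist(),m["fovy"])
print(sensors.sense())
a=cv2.imread("pics/scene0.png");b=cv2.imread("pics/side0.png")
E
```

```text
scene [[-0.62, -0.59, 0.51, -42.15], [-0.78, 0.48, -0.4, 482.17], [-0.01, -0.65, -0.76, 1045.78], [0.0, 0.0, 0.0, 1.0]] 46.9118881093579
side [[0.93, 0.28, -0.25, 978.86], [0.37, -0.65, 0.66, -962.94], [0.02, -0.7, -0.71, 1098.51], [0.0, 0.0, 0.0, 1.0]] 48.08922461962056
{'t': 0.1, 'joint_pos': array([-1.42557171e+00,  2.59174566e-01,  2.08234045e-02,  1.33367619e+00,
       -3.08587323e-05,  1.41819946e+00]), 'dq': array([-2.56381458e-05, -9.91186287e-04,  2.14461327e-03,  1.05407176e-03,
       -5.00541205e-04, -3.60324159e-04]), 'tau': array([ 7.52652122e-03, -5.56689191e+01,  3.45073199e+01,  1.15233715e-02,
       -8.59081570e-05, -3.51050836e-06]), 'tcp_pos': array([ 161.34507908, -525.55491539,  238.69998518]), 'eef_rot': array([-3.14037124e+00, -1.56622731e-04,  2.97821413e-01]), 'wrist_force': array([-0.42393955, -0.11685847, -0.07290829]), 'torque': array([-0.01836758, -0.01287557, -0.04951487]), 'gripper_force': 0.0, 'finger_gap': 85.5019800102646}
```

View pics/scene0.png

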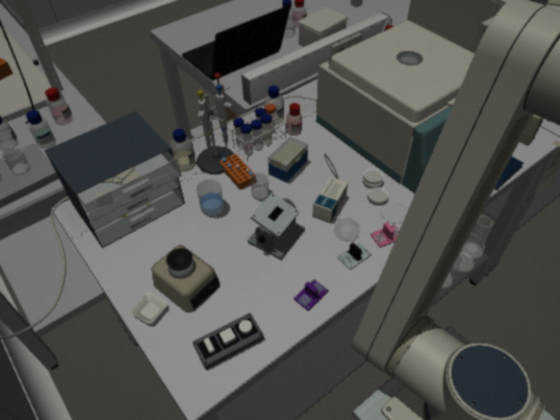

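View pics/side0.png

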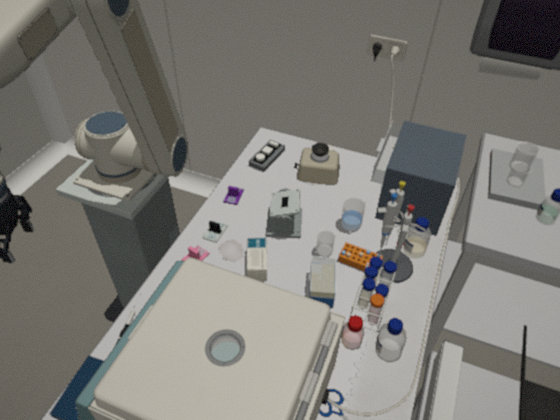

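Scene view: three carriers are at (311,293) purple, (354,255) grey metal with a black grip, and (386,233) pink. The grey one fits the description. The stage is at (275,215). The console keys, left to right, are bar (210,344), square (228,336) and round (245,327). I'll confirm this in one crop and measure.

Run:
```python
from h import *
D=np.load("scene0.npz");im,W=D["im"],D["W"]
cv2.imwrite("pics/crop1.png",np.hstack([cv2.resize(im[185:285,240:380],None,fx=4,fy=4,interpolation=2)[:, :560]]))
cv2.imwrite("pics/crop1.png",np.vstack([cv2.resize(im[190:275,245:400],(775,425)),cv2.resize(im[310:370,190:270],(232,174)) if 0 else np.zeros((1,775,3),np.uint8)]))
for n,(u,v) in dict(round=(245,327),sq=(228,336),bar=(210,344),win=(276,213),car=(354,257),pl=(345,260),box=(330,198),dish=(346,230),beak=(261,186),purple=(311,293)).items():
    p=np.nanmedian(W[v-2:v+3,u-2:u+3].reshape(-1,3),0); print(n,np.round(p,0))
# key tops: 
g=im.astype(int).sum(-1)
S=np.load("side0.npz")
def comp(im,W,zlo,zhi,box,bright=None):
    m=(W[...,2]>zlo)&(W[...,2]<zhi)&(W[...,0]>box[0])&(W[...,0]<box[1])&(W[...,1]>box[2])&(W[...,1]<box[3])
    if bright: m&=im.min(-1)>bright
    n,l,s,c=cv2.connectedComponentsWithStats(m.astype(np.uint8))
    for i in range(1,n):
        if s[i,4]>25:
            q=W[l==i]; r=cv2.minAreaRect(q[:,:2].astype(np.float32)); print(s[i,4],np.round(c[i]),"mean",np.round(q.mean(0),1),"rect",np.round(r[0],1),np.round(r[1],1),round(r[2],1))
p=W[336,228]
for nm,A in(("scene",D),("side",S)):
    print(nm); comp(A["im"],A["W"],32,50,(p[0]-130,p[0]+130,p[1]-130,p[1]+130),120)
    print("console"); comp(A["im"],A["W"],14,50,(p[0]-110,p[0]+110,p[1]-110,p[1]+110))
# table plane
c=W[213,276]
for nm,A in(("scene",D),("side",S)):
    V=A["W"]; m=(np.abs(V[...,0]-c[0])<70)&(np.abs(V[...,1]-c[1])<70)&(V[...,2]>72)&(V[...,2]<130)
    q=V[m]; best=0; rng=np.random.default_rng(0)
    for k in range(500):
        a,b,d=q[rng.choice(len(q),3,replace=False)]; nn=np.cross(b-a,d-a); L=np.linalg.norm(nn)
        if L<1: continue
        nn/=L; nn*=np.sign(nn[2]); i=np.abs((q-a)@nn)<2
        if i.sum()>best and nn[2]>.8: best=i.sum(); I=i
    z=q[I]; o=z.mean(0); n=np.linalg.svd(z-o)[2][2]; n*=np.sign(n[2])
    az=np.arctan2(n[1],n[0]); print(nm,len(q),best,"n",n.round(3),"tilt",np.degrees(np.arccos(n[2])),"front az",np.degrees(az))
    ex=-np.array([n[0],n[1]])/np.hypot(n[0],n[1]); r=cv2.minAreaRect(z[:,:2].astype(np.float32)); print(o.round(1),r)
```

```text
round [429. 231.  40.]
sq [436. 274.  39.]
bar [448. 317.  38.]
win [620.  -8.  93.]
car [ 429. -117.    8.]
pl [439. -93.   6.]
box [ 595. -178.   55.]
dish [ 514. -169.   -1.]
beak [751. -56.  57.]
purple [411.  48.  23.]
scene
96 [245. 325.] mean [433.4 229.3  39.1] rect [433.3 229.1] [23.3 27.4] 55.0
115 [227. 335.] mean [440.3 274.6  38.7] rect [440.  273.8] [25.4 26.6] 79.3
55 [208. 344.] mean [447.  319.8  38.5] rect [447.6 319.7] [ 9.  32.8] 80.0
console
1894 [227. 340.] mean [435.2 278.6  27. ] rect [439.2 275. ] [150.1  72.3] 81.2
side
30 [273. 142.] mean [447.7 321.2  38. ] rect [448.2 319.8] [23.2 30.8] 41.9
51 [267. 149.] mean [442.9 273.1  38.9] rect [441.5 273.4] [28.  30.1] 85.8
45 [260. 156.] mean [435.  228.5  39. ] rect [433.8 230.1] [25.  33.8] 22.9
console
560 [266. 154.] mean [446.2 262.8  28. ] rect [442.3 273.6] [154.   74.3] 80.0
scene 1328 793 n [-0.257 -0.075  0.964] tilt 15.526894749599666 front az -163.7149995810753
[618.   -3.1  93. ] ((619.1372680664062, -3.313995361328125), (87.17025756835938, 126.11769104003906), 18.748239517211914)
side 845 476 n [-0.263 -0.079  0.962] tilt 15.905666043353978 front az -163.3107488842806
[621.4  -5.7  95.1] ((621.3941040039062, -4.9277801513671875), (86.876708984375, 128.1227264404297), 19.078737258911133)
```

View pics/crop1.png

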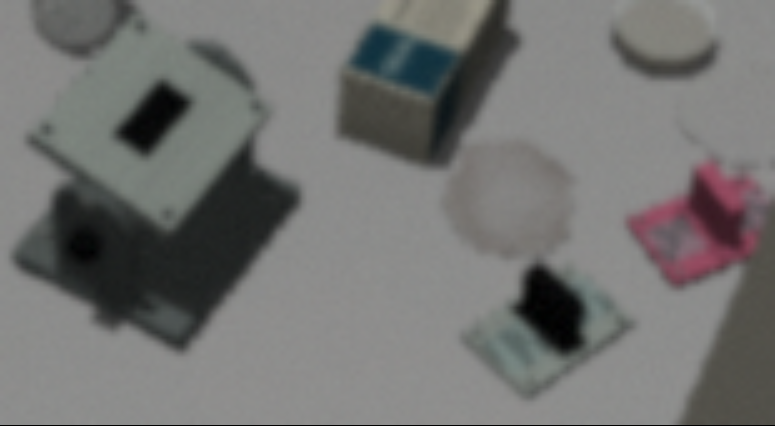

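The crop confirms the grey-white carrier with the black grip, around scene px (354,252). The stage's dark window is near (275,214). I'll move above the carrier for a wrist look on the way to the keys.

```bash
R='[[0,0.0234,-0.0218,0,0],[0,0.0234,-0.0218,0,0],[0,0.0234,-0.0218,0,0],[0,0.0234,-0.0218,0,0],[0,0.0234,-0.0218,0,0]]'
python3 -m jog '[[0,0.0234,-0.0218,0,0],[0,0.0234,-0.0218,0,0],[0,0.0234,-0.0218,0,0],[0,0.0234,-0.0218,0,0],[0,0.0234,-0.0218,0,0]]'
python3 -m jog '[[0,0.0234,-0.0218,0,0],[0,0.0234,-0.0218,0,0],[0,0.0234,-0.0218,0,0],[0,0.0234,-0.0218,0,0],[0,0.0234,-0.0218,0,0]]'
python3 -m jog '[[0,0.0234,-0.0218,0,0],[0,0.0234,-0.0218,0,0],[0,0.0234,-0.0218,0,0],[0,0.0234,-0.0218,0,0],[0,0.0234,-0.0218,0,0]]'
python3 - <<'E'
from h import *
snap("wrist","w1")
E
```

```text
t: 0.52
tcp_pos: [241.6, -385.8, 238.9]
eef_rot: [-3.141, -0.0, 0.297]
wrist_force: [0.6, -0.3, 0.6]
finger_gap: 25.7
gripper_force: 0.0
t: 0.93
tcp_pos: [321.4, -247.2, 239.1]
eef_rot: [-3.141, 0.0, 0.297]
wrist_force: [0.8, -0.9, -0.1]
finger_gap: 0.1
gripper_force: 0.0
t: 1.35
tcp_pos: [401.3, -108.6, 239.2]
eef_rot: [-3.142, 0.0, 0.298]
wrist_force: [1.4, -0.6, -1.0]
finger_gap: -0.0
gripper_force: 0.0
```

View pics/w1.png

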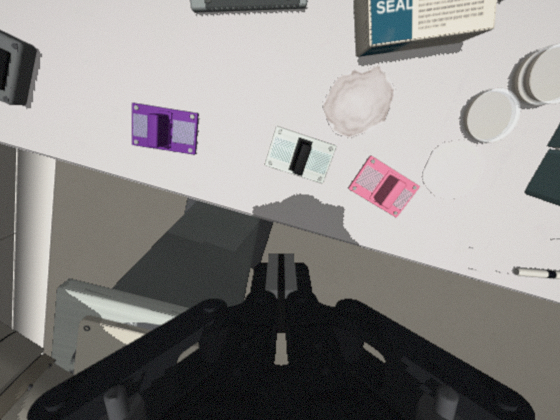

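The wrist view shows the grey carrier at (300,155), between the purple one at (165,130) and the pink one at (385,185). I'll get its pose and move on to the round key.

```bash
python3 - <<'E'
from h import *
D=np.load("w1.npz");im,W=D["im"],D["W"];T=D["pose"]
m=imaging.camera_model("wrist");f=210/np.tan(np.radians(m["fovy"]/2))
def hit(u,v,z):
    r=T[:3,:3]@[(u-m["cx"])/f,(v-m["cy"])/f,1]; return T[:3,3]+r*(z-T[2,3])/r[2]
x0,y0=255,118;sub=im[y0:192,x0:345]
hsv=cv2.cvtColor(sub,cv2.COLOR_BGR2HSV)
# plate: greenish (G-R)
b=sub.astype(int); k=((b[...,1]-b[...,2]>6)|(b.max(-1)<70)).astype(np.uint8)
k=cv2.morphologyEx(k,cv2.MORPH_CLOSE,np.ones((5,5)));k=cv2.morphologyEx(k,cv2.MORPH_OPEN,np.ones((5,5)))
n,l,s,c=cv2.connectedComponentsWithStats(k); i=1+np.argmax(s[1:,4]); v,u=np.nonzero(l==i)
P=np.array([hit(a+x0,e+y0,6)[:2] for a,e in zip(u,v)],np.float32); print("plate",cv2.minAreaRect(P))
h=(W[...,2]>30)&(W[...,2]<55); h[:118]=0;h[192:]=0;h[:,:270]=0;h[:,330:]=0
q=W[h]; print("grip",len(q),q.mean(0).round(1),cv2.minAreaRect(q[:,:2].astype(np.float32)))
vv,uu=np.nonzero(h); print([hit(a,e,42)[:2].round(1).tolist() for a,e in[(uu.mean(),vv.mean())]])
print("table pts", np.round(W[155,275],1),np.round(W[60,100],1))
E
python3 -m jog '[[0,0.013,-0.0314,0.012,0],[0,0.013,-0.0314,0.012,0],[0,0.013,-0.0314,0.012,0],[0,0.013,-0.0314,0.012,0],[0,0.013,-0.0314,0.012,0]]'
python3 -m jog '[[0,0.013,-0.0314,0.012,0],[0,0.013,-0.0314,0.012,0],[0,0.013,-0.0314,0.012,0],[0,0.013,-0.0314,0.012,0],[0,0.013,-0.0314,0.012,0]]'
python3 - <<'E'
from h import *
snap("wrist","w2")
E
```

```text
plate ((438.0071105957031, -121.66008758544922), (43.61379623413086, 75.8985595703125), 14.292945861816406)
grip 359 [ 439.5 -119.8   40.3] ((438.77685546875, -120.25852966308594), (12.03223705291748, 35.801700592041016), 88.84868621826172)
[[439.8, -119.7]]
table pts [430.  -91.1   7.7] [473.6 132.1  -0.8]
t: 1.82
tcp_pos: [416.7, 60.5, 178.7]
eef_rot: [3.142, 0.0, 0.298]
wrist_force: [1.8, 0.1, -0.4]
finger_gap: 0.1
gripper_force: 0.0
t: 2.23
tcp_pos: [433.8, 226.2, 118.5]
eef_rot: [-3.138, 0.0, 0.307]
wrist_force: [0.6, -0.1, 0.4]
finger_gap: -0.0
gripper_force: 0.0
```

View pics/w2.png

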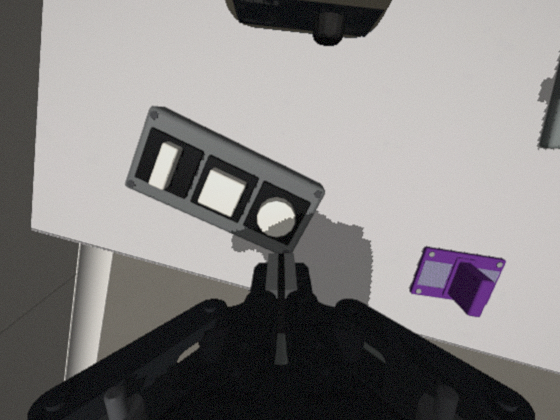

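Run:
```python
from h import *
D=np.load("w2.npz");im,W=D["im"],D["W"];T=D["pose"]
m=imaging.camera_model("wrist");f=210/np.tan(np.radians(m["fovy"]/2))
def hit(u,v,z):
    r=T[:3,:3]@[(u-m["cx"])/f,(v-m["cy"])/f,1]; return T[:3,3]+r*(z-T[2,3])/r[2]
k=(im.min(-1)>140).astype(np.uint8); k[:100]=0;k[255:]=0;k[:,:140]=0;k[:,310:]=0
k&=(W[...,2]>30).astype(np.uint8)
n,l,s,c=cv2.connectedComponentsWithStats(k)
s0=sensors.sense();print(s0["tcp_pos"],s0["eef_rot"]); y=s0["eef_rot"][2]; C=[]
for i in range(1,n):
    if s[i,4]>100:
        p=hit(*c[i],40); q=W[l==i].mean(0); d=p-s0["tcp_pos"]; print(c[i].round(),p.round(1),q.round(1),"tool dx,dy",(np.cos(y)*d[0]+np.sin(y)*d[1]).round(1),(np.sin(y)*d[0]-np.cos(y)*d[1]).round(1))
```

```text
[434.09889341 229.40181528 116.40801399] [-3.13604180e+00  1.50491584e-03  3.15277781e-01]
[163. 166.] [450.6 323.2  40. ] [450.5 323.2  40.1] tool dx,dy 44.8 -84.1
[220. 193.] [443.6 278.   40. ] [443.5 278.   40. ] tool dx,dy 24.1 -43.3
[273. 214.] [439.2 235.4  40. ] [439.2 235.5  40. ] tool dx,dy 6.8 -4.2
```

```bash
python3 -m jog '[[0,0.001,-0.001,0.014,0],[0,0,0,0.014,0],[0,0,0,0.014,0],[0,0,0,0.013,0],[0,0,0,0.011,0]]'
python3 -m jog '[[0,0,0,0,0],[0,0,0,0,0],[0,0,0,0.001,0],[0,0,0,0.001,0],[0,0,0,0.001,0]]'
```

```text
t: 2.7
tcp_pos: [434.7, 224.9, 52.2]
eef_rot: [-3.138, 0.001, 0.304]
wrist_force: [-0.4, -0.7, 0.1]
finger_gap: 0.1
gripper_force: 0.0
t: 3.12
tcp_pos: [435.5, 225.1, 50.8]
eef_rot: [-3.138, -0.001, 0.304]
wrist_force: [-0.7, 0.2, -0.0]
finger_gap: 0.0
gripper_force: 0.0
```

```bash
python3 -c "
from bench import sensors
s=sensors.sense();print(s['joint_pos'],s['tcp_pos'],s['eef_rot'])"
python3 -m jog '[[0,0.0015,-0.005,0,0],[0,0,0,0.003,0],[0,0,0,0.003,0],[0,0,0,0.002,0],[0,0,0,0.001,0]]'
```

```text
[ 0.30358325  0.29346716 -0.44956683  0.82658427  0.00368635  3.14098013] [435.51847992 225.14707818  50.84660508] [-3.13790703e+00 -1.18031946e-03  3.04195768e-01]
t: 3.53
tcp_pos: [436.5, 228.1, 41.7]
eef_rot: [-3.136, -0.002, 0.308]
wrist_force: [-1.7, 1.5, 17.7]
finger_gap: 0.3
gripper_force: 8.6
```

The reading of 17.7 N means the round key is on its stop. Joint 6 is at its limit, though, so I'll turn the tool while lifting.

```bash
python3 -m jog '[[0,0,0,0,0],[0,0,0,-0.010,0],[0,0,0,-0.010,0],[0,0,0,0,-0.12],[0,0,0,0,-0.12]]'
python3 -m jog '[[0,0,0,0,-0.12],[0,0,0,0,-0.12],[0,0,0,0,-0.12],[0,0,0,0,0],[0,0,0,0,0]]'
cat > go.py <<'E'
import sys,numpy as np
from bench import sensors
s=sensors.sense();p,y=s["tcp_pos"],s["eef_rot"][2];d=np.array([float(a) for a in sys.argv[1:3]])-p[:2];c,n=np.cos(y),np.sin(y)
print("tcp",p.round(1),"rot",s["eef_rot"].round(3),"q",s["joint_pos"].round(2),"dx %.1f dy %.1f"%(c*d[0]+n*d[1],n*d[0]-c*d[1]))
E
python3 go.py 442 276
```

```text
t: 3.95
tcp_pos: [435.9, 227.6, 61.5]
eef_rot: [-3.136, -0.002, 0.553]
wrist_force: [-0.5, -0.6, -0.3]
finger_gap: -0.2
gripper_force: 0.0
t: 4.37
tcp_pos: [435.6, 227.5, 61.0]
eef_rot: [-3.137, -0.003, 0.904]
wrist_force: [0.8, -0.0, -0.5]
finger_gap: -0.1
gripper_force: 0.0
tcp [435.6 227.5  61. ] rot [-3.137e+00 -3.000e-03  9.040e-01] q [ 0.31  0.28 -0.43  0.86  0.01  2.54] dx 42.0 dy -24.9
```

```bash
python3 -m jog '[[0,0.021,-0.0125,0,0],[0,0.021,-0.0125,0,0],[0,0,0,0,0],[0,0,0,0.010,0],[0,0,0,0.004,0]]'
python3 go.py 442 276
python3 -m jog '[[0,0,0,0.002,0],[0,0,0,0.002,0],[0,0,0,0.0015,0],[0,0,0,0,0],[0,0,0,0,0]]'
```

```text
t: 4.78
tcp_pos: [441.4, 275.9, 46.2]
eef_rot: [-3.136, -0.002, 0.906]
wrist_force: [0.8, 0.6, 2.1]
finger_gap: 0.3
gripper_force: 1.0
tcp [441.4 275.9  46.2] rot [-3.136e+00 -2.000e-03  9.060e-01] q [ 0.39  0.34 -0.39  0.84  0.01  2.63] dx 0.5 dy 0.4
t: 5.2
tcp_pos: [441.4, 275.7, 42.1]
eef_rot: [-3.136, -0.002, 0.907]
wrist_force: [-4.1, 0.6, 4.0]
finger_gap: 0.2
gripper_force: 2.4
```

```bash
python3 -m jog '[[0,0,0,0.001,0],[0,0,0,0.0005,0],[0,0,0,0,0],[0,0,0,0,0],[0,0,0,-0.010,0]]'
python3 -m jog '[[0,0,0,-0.010,0],[0,0,0,0,0],[0,0,0,0,0],[0,0,0,0,0],[0,0,0,0,0]]'
python3 go.py 449 321.5
```

```text
t: 5.62
tcp_pos: [441.4, 275.6, 50.1]
eef_rot: [-3.136, -0.002, 0.907]
wrist_force: [-0.5, 0.7, -0.6]
finger_gap: -0.4
gripper_force: 0.0
t: 6.03
tcp_pos: [441.8, 276.0, 60.1]
eef_rot: [-3.137, -0.003, 0.908]
wrist_force: [-0.1, 0.4, -1.0]
finger_gap: 0.0
gripper_force: 0.0
tcp [441.8 276.   60.1] rot [-3.137e+00 -3.000e-03  9.080e-01] q [ 0.39  0.33 -0.36  0.88  0.01  2.63] dx 40.3 dy -22.4
```

```bash
python3 -m jog '[[0,0.020,-0.0112,0,0],[0,0.0203,-0.0112,0,0],[0,0,0,0,0],[0,0,0,0.010,0],[0,0,0,0.004,0]]'
python3 -m jog '[[0,0,0,0.002,0],[0,0,0,0.002,0],[0,0,0,0.0015,0],[0,0,0,0.0005,0],[0,0,0,0,0]]'
```

```text
t: 6.45
tcp_pos: [448.5, 321.4, 45.2]
eef_rot: [-3.136, -0.002, 0.908]
wrist_force: [0.2, 1.8, 2.3]
finger_gap: 0.4
gripper_force: 1.3
t: 6.87
tcp_pos: [448.6, 321.3, 41.8]
eef_rot: [-3.137, -0.003, 0.907]
wrist_force: [-6.0, -0.2, 13.2]
finger_gap: -0.2
gripper_force: 7.1
```

```bash
python3 -m jog '[[0,0,0,-0.010,0],[0,0,0,-0.020,0],[0,0,0,-0.030,0],[0,0,0,-0.030,0],[0,0,0,-0.020,0]]'
python3 -m jog '[[0.3,-0.026,0.0152,0,0],[0.3,-0.026,0.0152,0,0],[0.3,-0.026,0.0152,0,0],[0.3,-0.026,0.0152,0,0],[0.3,-0.026,0.0152,0,0]]'
python3 -m jog '[[0.4,-0.026,0.0152,0,0],[0.4,-0.026,0.0152,0,0],[0.4,-0.026,0.0152,0,0],[0.4,-0.026,0.0152,0,0],[0.4,-0.026,0.0152,0,0]]'
python3 -m jog '[[0.4,-0.026,0.0152,0,0],[0.4,-0.026,0.0152,0,0],[0.4,-0.026,0.0152,0,0],[0.4,-0.026,0.0152,0,0],[0.4,-0.026,0.0152,0,0]]'
python3 -m jog '[[0.4,0,0,0,0.122],[0.4,0,0,0,0.122],[0.4,0,0,0,0.122],[0.4,0,0,0,0.122],[0.4,0,0,0,0.122]]'
python3 - <<'E'
from h import *
snap("wrist","w3")
E
python3 go.py 438.5 -120.5
```

```text
t: 7.28
tcp_pos: [449.7, 320.8, 153.5]
eef_rot: [-3.138, -0.005, 0.907]
wrist_force: [0.4, 0.1, -0.5]
finger_gap: 0.2
gripper_force: 0.0
t: 7.7
tcp_pos: [428.5, 170.3, 150.1]
eef_rot: [-3.137, -0.003, 0.908]
wrist_force: [2.1, -0.3, 0.2]
finger_gap: 26.0
gripper_force: 0.0
t: 8.12
tcp_pos: [408.3, 21.1, 149.4]
eef_rot: [-3.137, -0.003, 0.907]
wrist_force: [1.0, 0.7, -0.3]
finger_gap: 34.0
gripper_force: 0.0
t: 8.53
tcp_pos: [388.0, -128.1, 148.6]
eef_rot: [-3.137, -0.003, 0.907]
wrist_force: [0.8, 0.2, -0.1]
finger_gap: 34.2
gripper_force: 0.0
t: 8.95
tcp_pos: [388.4, -126.9, 148.5]
eef_rot: [-3.136, 0.001, 0.291]
wrist_force: [-0.2, -0.1, 0.2]
finger_gap: 34.1
gripper_force: 0.0
tcp [ 388.4 -126.8  148.5] rot [-3.136e+00  1.000e-03  2.820e-01] q [-0.52  0.07 -0.45  1.05  0.    2.34] dx 49.9 dy 7.9
```

View pics/w3.png

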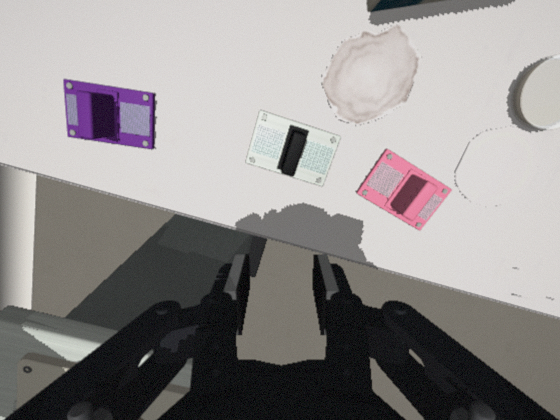

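The carrier plate's corners are at about (260,110), (341,135), (324,187) and (246,157), with the grip at (293,150). I'll compute its pose.

```bash
cat > car.py <<'E'
from h import *
D=np.load("w3.npz");im,W=D["im"],D["W"];T=D["pose"]
m=imaging.camera_model("wrist");f=210/np.tan(np.radians(m["fovy"]/2))
def hit(u,v,z):
    r=T[:3,:3]@[(u-m["cx"])/f,(v-m["cy"])/f,1]; return (T[:3,3]+r*(z-T[2,3])/r[2])[:2]
C=np.array([hit(*c,6) for c in[(260,110),(341,135),(324,187),(246,157)]]);print(C.round(1).tolist(),"ctr",C.mean(0).round(1))
print("y ax",np.degrees(np.arctan2(*(C[0]+C[3]-C[1]-C[2])[::-1])),"len",np.linalg.norm(C[0]-C[1]),np.linalg.norm(C[1]-C[2]))
h=(im.max(-1)<75); h[:118]=0;h[180:]=0;h[:,:275]=0;h[:,312:]=0
t=h&(W[...,2]>37)&(W[...,2]<47); v,u=np.nonzero(t)
P=np.array([hit(a,b,42) for a,b in zip(u,v)],np.float32); print(len(P),"grip top",P.mean(0),cv2.minAreaRect(P),W[t].mean(0).round(1))
E
python3 car.py; python3 go.py 438.5 -120.5
```

```text
[[463.2, -83.1], [463.5, -159.8], [412.9, -161.1], [419.2, -81.6]] ctr [ 439.7 -121.4]
y ax 87.825334094458 len 76.70073384929766 50.578691570714206
626 grip top [ 439.60892 -120.28442] ((439.12615966796875, -120.24281311035156), (11.73365306854248, 35.20446014404297), 89.12269592285156) [ 439.5 -120.4   40.8]
tcp [ 388.4 -126.8  148.5] rot [-3.136e+00  1.000e-03  2.820e-01] q [-0.52  0.07 -0.45  1.05  0.    2.34] dx 49.9 dy 7.9
```

```bash
python3 -m jog '[[0.4,0,0,0,0.105],[0.4,0,0,0,0.105],[0.4,0,0,0,0.1],[0.4,0.025,-0.0036,0,0],[0.4,0.026,-0.0036,0,0]]'
python3 -m jog '[[0.4,0,0,0.015,0],[0.4,0,0,0.015,0],[0.4,0,0,0.015,0],[0.4,0,0,0.015,0],[0.4,0,0,0,0]]'
python3 go.py 439.5 -120.5
```

```text
t: 9.42
tcp_pos: [439.7, -120.1, 148.8]
eef_rot: [-3.137, 0.002, -0.012]
wrist_force: [0.8, -1.8, 1.1]
finger_gap: 34.3
gripper_force: 0.0
t: 9.83
tcp_pos: [438.3, -119.1, 86.2]
eef_rot: [-3.135, 0.006, -0.01]
wrist_force: [-1.1, 0.8, -0.5]
finger_gap: 34.4
gripper_force: 0.0
tcp [ 438.3 -119.1   86.2] rot [-3.135  0.006 -0.01 ] q [-0.45  0.21 -0.47  0.91  0.    2.7 ] dx 1.2 dy 1.4
```

```bash
python3 -m jog '[[0.4,0.001,0.001,0.016,0.01],[0.4,0,0,0.016,0],[0.4,0,0,0.016,0],[0.4,0,0,0.012,0],[0.4,0,0,0.003,0]]'
python3 -m jog '[[0.4,0,0,0,0],[0,0,0,0,0],[0,0,0,0,0],[0,0,0,0,0],[0,0,0,0,0]]' 22
python3 go.py 439.5 -120.5
```

```text
t: 10.25
tcp_pos: [440.1, -120.1, 24.6]
eef_rot: [-3.136, 0.004, -0.021]
wrist_force: [-0.4, 0.9, -0.7]
finger_gap: 34.0
gripper_force: 0.0
t: 10.67
tcp_pos: [441.5, -120.6, 26.5]
eef_rot: [-3.137, 0.0, -0.022]
wrist_force: [-0.8, 0.9, 8.1]
finger_gap: 11.8
gripper_force: 25.2
tcp [ 441.5 -120.6   26.5] rot [-3.137  0.    -0.022] q [-0.45  0.28 -0.55  0.74  0.    2.71] dx -2.0 dy -0.0
```

```bash
python3 -m jog '[[0,0,0,-0.006,0],[0,0,0,-0.010,0],[0,0,0,-0.018,0],[0,0,0,-0.018,0],[0,0,0,-0.018,0]]'
python3 -m jog '[[0,0,0,-0.018,0],[0,0,0,-0.018,0],[0,0,0,-0.018,0],[0,0,0,-0.010,0],[0,0,0,0,0]]'
python3 - <<'E'
from h import *
im,W,m=snap("wrist","w4")
snap("scene","s4");s=np.load("s4.npz")["im"]
cv2.imwrite("pics/c4.png",np.hstack([im[150:,120:440],cv2.resize(s[140:275,240:400],(320,270),interpolation=2)]))
E
python3 go.py 439.5 -120.5
```

```text
t: 11.08
tcp_pos: [440.8, -120.5, 96.7]
eef_rot: [-3.136, 0.002, -0.022]
wrist_force: [0.8, -0.2, -1.4]
finger_gap: 11.6
gripper_force: 23.9
t: 11.5
tcp_pos: [442.0, -121.3, 162.0]
eef_rot: [-3.138, -0.002, -0.022]
wrist_force: [-0.0, -0.6, -0.7]
finger_gap: 11.2
gripper_force: 24.0
tcp [ 441.  -120.9  159.6] rot [-3.136e+00  1.000e-03 -2.200e-02] q [-0.45  0.14 -0.34  1.09  0.    2.71] dx -1.6 dy -0.4
```

View pics/c4.png

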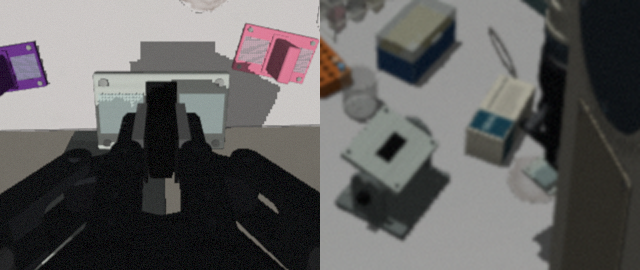

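The carrier is held square. The plate is level in the jaws and slightly below the fingertips. I'll approach the stage and look with the wrist camera.

```bash
python3 -m jog '[[0,0,0,0,-0.107],[0,0,0,0,-0.107],[0,0,0,0,-0.106],[0,0.023,-0.012,0,0],[0,0.023,-0.012,0,0]]'
python3 -m jog '[[0,0.023,-0.012,0,0],[0,0.023,-0.012,0,0],[0,0.023,-0.012,0,0],[0,0,0,0,0],[0,0,0,0,0]]'
python3 - <<'E'
from h import *
s=sensors.sense(); im,W,m=snap("wrist","w5"); print(s["tcp_pos"],s["eef_rot"]); cv2.imwrite("pics/w5.png",im)
E
```

```text
t: 12.02
tcp_pos: [477.6, -84.5, 158.7]
eef_rot: [-3.135, 0.001, 0.296]
wrist_force: [1.1, -0.6, -1.0]
finger_gap: 11.5
gripper_force: 23.9
t: 12.43
tcp_pos: [533.3, -28.8, 158.2]
eef_rot: [-3.135, 0.002, 0.3]
wrist_force: [-1.0, 0.6, -1.2]
finger_gap: 11.5
gripper_force: 24.0
[533.33131159 -28.83087232 158.24608686] [-3.13463253e+00  2.28614552e-03  3.00015763e-01]
```

View pics/w5.png

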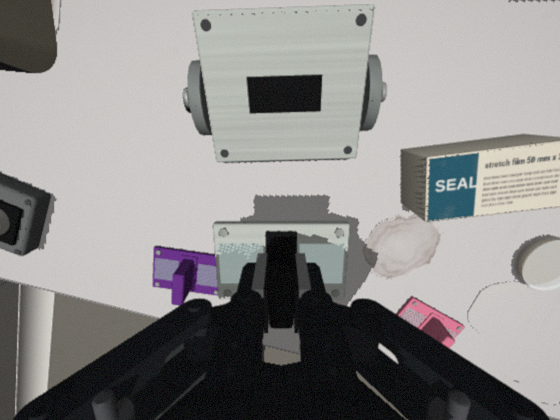

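The wrist view shows the table with corners at about (193,13), (374,6), (357,158) and (216,162), and the window centred at (285,94). The held plate spans (214,223)–(350,222) at its far edge. Now to fit both.

Run:
```python
from h import *
D=np.load("w5.npz");im,W,T=D["im"],D["W"],D["pose"]
def fit(q):
    I=np.ones(len(q),bool)
    for _ in range(6):
        o=q[I].mean(0);n=np.linalg.svd(q[I]-o,full_matrices=False)[2][2];n*=np.sign(n[2]);I=np.abs((q-o)@n)<1.5
    return o,n
m=imaging.camera_model("wrist");f=210/np.tan(np.radians(m["fovy"]/2))
def ray(u,v,o,n):
    r=T[:3,:3]@[(u-m["cx"])/f,(v-m["cy"])/f,1]; return T[:3,3]+r*((o-T[:3,3])@n)/(r@n)
q=W[20:150,222:350].reshape(-1,3); q=q[~np.isnan(q).any(1)]; o,n=fit(q)
print("table n",n.round(3),"tilt",np.degrees(np.arccos(n[2])),"az",np.degrees(np.arctan2(-n[1],-n[0])))
k=(im.max(-1)<60).astype(np.uint8);k[:60]=0;k[130:]=0;k[:,:235]=0;k[:,335:]=0
N,l,s,c=cv2.connectedComponentsWithStats(k);i=1+np.argmax(s[1:,4]);w=ray(*c[i],o,n);print("window",c[i],w.round(1))
C=np.array([ray(*p,o,n) for p in[(193,13),(374,6),(357,158),(216,162)]]);print("table ctr",C.mean(0).round(1),[np.linalg.norm(C[a]-C[(a+1)%4]).round(1) for a in range(4)],"y az",np.degrees(np.arctan2(*(C[0]+C[3]-C[1]-C[2])[1::-1])),np.degrees(np.arctan2(*(C[0]+C[1]-C[2]-C[3])[1::-1])))
hp=W[224:300,218:345].reshape(-1,3);hp=hp[(hp[:,2]>120)&(hp[:,2]<160)];z=np.median(hp[:,2]);hp=hp[np.abs(hp[:,2]-z)<6];oo,nn=fit(hp);print("plate",oo.round(1),nn.round(3))
g=(np.abs((W-oo)@nn)<2.5); g[:215]=0;g[305:]=0; P=W[g];r=cv2.minAreaRect(P[:,:2].astype(np.float32));print("rect",r)
s=sensors.sense();p=s["tcp_pos"];y=s["eef_rot"][2];R=np.array([[np.cos(y),np.sin(y)],[np.sin(y),-np.cos(y)]])
t=(P[:,:2]-p[:2])@R.T; print("plate in tool x,y range",np.percentile(t,[.5,99.5],axis=0).round(1).tolist(),"win in tool",(R@(w[:2]-p[:2])).round(1),p.round(1),y)
```

```text
table n [-0.255 -0.087  0.963] tilt 15.624817240385617 az 18.909169114023612
window [284.34073209  93.40926791] [622.5  -2.1  95.3]
table ctr [621.9  -2.6  95. ] [np.float64(98.3), np.float64(88.5), np.float64(100.2), np.float64(88.4)] y az 108.89417585026204 18.821676515129866
plate [537.7 -26.7 138.1] [ 0.005 -0.005  1.   ]
rect ((530.9699096679688, -28.261146545410156), (50.674598693847656, 78.29124450683594), 17.14814567565918)
plate in tool x,y range [[-25.4, -40.2], [23.4, 36.8]] win in tool [93.8  0.2] [532.8 -29.5 158.5] 0.2989819247075236
```

```bash
python3 -m jog '[[0,0,0,0,-0.03],[0,0.023,0.001,0,0],[0,0.024,0.001,0,0],[0,0.024,0.001,0,0],[0,0.022,0.001,0,0]]'
python3 -m jog '[[0,0,0,0.008,0],[0,0,0,0.008,0],[0,0,0,0.008,0],[0,0,0,0.002,0],[0,0,0,0,0]]'
cat > st.py <<'E'
from h import *
s=sensors.sense();p=s["tcp_pos"];a=.329;d=p[:2]-[622,-2.5]
print("stage x %.1f y %.1f z %.1f"%(np.cos(a)*d[0]+np.sin(a)*d[1],-np.sin(a)*d[0]+np.cos(a)*d[1],p[2]),s["eef_rot"].round(3),"F stage",(np.cos(a)*s["wrist_force"][0]+np.sin(a)*s["wrist_force"][1]).round(1),s["wrist_force"].round(1),"T",s["torque"].round(2),s["finger_gap"].round(1),s["gripper_force"].round(1),s["t"])
E
python3 st.py
```

```text
t: 12.9
tcp_pos: [623.0, -4.4, 159.4]
eef_rot: [-3.136, 0.001, 0.327]
wrist_force: [-0.0, 1.1, -1.0]
finger_gap: 11.4
gripper_force: 23.9
t: 13.32
tcp_pos: [621.3, -4.0, 132.8]
eef_rot: [-3.135, 0.002, 0.327]
wrist_force: [-0.6, 0.1, -1.2]
finger_gap: 11.4
gripper_force: 24.0Traceback (most recent call last):
  File "st.py", line 3, in <module>
    print("stage x %.1f y %.1f z %.1f"%(np.cos(a)*d[0]+np.sin(a)*d[1],-np.sin(a)*d[0]+np.cos(a)*d[1],p[2]),s["eef_rot"].round(3),"F stage",(np.cos(a)*s["wrist_force"][0]+np.sin(a)*s["wrist_force"][1]).round(1),s["wrist_force"].round(1),"T",s["torque"].round(2),s["finger_gap"].round(1),s["gripper_force"].round(1),s["t"])
                                                                                                                                                                                                                                                                     ^^^^^^^^^^^^^^^^^^^^^
AttributeError: 'float' object has no attribute 'round'
```

```bash
sed -i 's/s\["finger_gap"\].round(1),s\["gripper_force"\].round(1)/s["finger_gap"],s["gripper_force"]/' st.py
python3 -m jog '[[0,0.0005,0,0.002,0],[0,0.0005,0,0.001,0],[0,0,0,0.001,0],[0,0,0,0.0005,0],[0,0,0,0,0]]' 20; python3 st.py
python3 -m jog '[[0,0,0,0.0005,0],[0,0,0,0.0005,0],[0,0,0,0.0005,0],[0,0,0,0,0],[0,0,0,0,0]]' ; python3 st.py
```

```text
t: 13.73
tcp_pos: [623.7, -3.2, 129.3]
eef_rot: [-3.136, -0.0, 0.328]
wrist_force: [-0.6, 0.3, -0.5]
finger_gap: 11.7
gripper_force: 24.0
stage x 1.3 y -1.2 z 129.3 [-3.136 -0.     0.328] F stage -0.4 [-0.6  0.3 -0.5] T [-0.02  0.01  0.05] 11.706534825697856 23.958816826343536 13.7333
t: 14.15
tcp_pos: [623.7, -3.1, 128.0]
eef_rot: [-3.136, -0.001, 0.328]
wrist_force: [-1.3, 1.0, 2.0]
finger_gap: 11.2
gripper_force: 24.3
stage x 1.4 y -1.2 z 128.0 [-3.136e+00 -1.000e-03  3.280e-01] F stage -0.9 [-1.3  1.   2. ] T [0.04 0.06 0.01] 11.218761827493896 24.339492917060852 14.15
```

Contact came at about z 128, as predicted. Next is the diagonal, back and down, so the carrier pivots in the pads.

```bash
python3 -m jog '[[0,-0.0004,0,0.0005,0],[0,-0.0004,0,0.0005,0],[0,-0.0004,0,0.0005,0],[0,-0.0004,0,0.0005,0],[0,-0.0004,0,0.0005,0]]' ; python3 st.py|cut -c1-110
python3 -m jog '[[0,-0.0004,0,0.0005,0],[0,-0.0004,0,0.0005,0],[0,-0.0004,0,0.0005,0],[0,-0.0004,0,0.0005,0],[0,-0.0004,0,0.0005,0]]' ; python3 st.py|cut -c1-110
```

```text
t: 14.57
tcp_pos: [623.0, -3.5, 127.1]
eef_rot: [-3.137, -0.004, 0.328]
wrist_force: [-0.2, 3.6, 12.7]
finger_gap: 11.7
gripper_force: 26.1
stage x 0.6 y -1.2 z 127.1 [-3.137 -0.004  0.328] F stage 1.0 [-0.2  3.6 12.7] T [ 0.59 -0.2   0.03] 11.706768
t: 14.98
tcp_pos: [620.8, -4.2, 124.9]
eef_rot: [-3.137, -0.004, 0.328]
wrist_force: [-3.8, 2.1, 15.4]
finger_gap: 11.3
gripper_force: 26.9
stage x -1.7 y -1.2 z 124.9 [-3.137 -0.004  0.328] F stage -2.9 [-3.8  2.1 15.4] T [0.5  0.27 0.04] 11.3037333
```

```bash
python3 -m jog '[[0,-0.0005,0,0.0005,0],[0,-0.0005,0,0.0005,0],[0,-0.0005,0,0.0005,0],[0,-0.0005,0,0.0005,0],[0,-0.0005,0,0.0005,0]]' ; python3 st.py|cut -c1-110
python3 - <<'E'
from h import *
im,W,m=snap("wrist","w6")
def fit(q):
    I=np.ones(len(q),bool)
    for _ in range(8):
        o=q[I].mean(0);n=np.linalg.svd(q[I]-o,full_matrices=False)[2][2];n*=np.sign(n[2]);I=np.abs((q-o)@n)<1.5
    return o,n
for nm,(a,b) in dict(L=(222,255),R=(312,345)).items():
    q=W[228:296,a:b].reshape(-1,3);q=q[(q[:,2]>85)&(q[:,2]<135)];o,n=fit(q);print(nm,len(q),o.round(1),n.round(3))
E
```

```text
t: 15.4
tcp_pos: [618.4, -5.0, 122.2]
eef_rot: [-3.137, -0.004, 0.328]
wrist_force: [-1.9, 2.2, 12.9]
finger_gap: 11.4
gripper_force: 27.3
stage x -4.2 y -1.2 z 122.2 [-3.137 -0.004  0.328] F stage -1.1 [-1.9  2.2 12.9] T [0.43 0.08 0.03] 11.4311985
L 1807 [612.   20.7 105.6] [-0.205  0.872  0.446]
R 1895 [628.  -31.5 102.3] [ 0.118 -0.652  0.749]
```

View pics/w6.png

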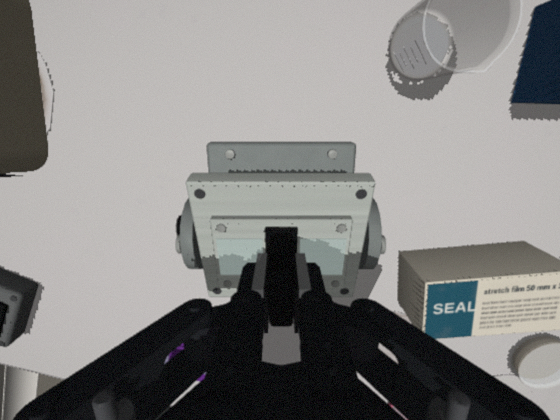

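The carrier plate spans (212,217)–(350,216) on the table and is centred side to side. The fit caught finger points, so I'll refit on clean plate strips.

```bash
cat > pl.py <<'E'
from h import *
def run(tag):
    W=np.load(tag+".npz")["W"];rng=np.random.default_rng(1)
    x=np.array([.963*np.cos(.329),.963*np.sin(.329),.269]);yv=np.array([-np.sin(.329),np.cos(.329),0]);n0=np.cross(x,yv);c=np.array([622,-2.5,95])
    L=np.stack([(W-c)@x,(W-c)@yv,(W-c)@n0],-1)
    for nm,m in dict(plate=(np.abs(L[...,2]-6)<9),table=np.abs(L[...,2])<3).items():
        a=np.abs(L[...,1]); m=m&((a>12)&(a<39)&(np.abs(L[...,0])<40) if nm=="plate" else (a<48)&(L[...,0]>30)&(L[...,0]<44))
        if nm=="plate": m[:218]=0
        q=L[m];best=0
        for k in range(600):
            A,B,C=q[rng.choice(len(q),3,replace=False)];n=np.cross(B-A,C-A);l=np.linalg.norm(n)
            if l<50: continue
            n/=l;n*=np.sign(n[2]);i=np.abs((q-A)@n)<1
            if i.sum()>best and n[2]>.9: best=i.sum();I=i
        o=q[I].mean(0);n=np.linalg.svd(q[I]-o,full_matrices=False)[2][2];n*=np.sign(n[2])
        print(nm,best,len(q),"ctr",o.round(1),"n in table frame",n.round(3),"h at 0: %.1f"%(o@n/n[2]),"range",np.percentile(q[I],[.5,99.5],axis=0).round(1).tolist())
if __name__=="__main__": run(sys.argv[1])
E
python3 pl.py w6
```

```text
plate 4712 5436 ctr [ 6.6 -0.1  7.7] n in table frame [ 0.094 -0.002  0.996] h at 0: 8.3 range [[-22.7, -38.4, 5.1], [25.7, 38.4, 10.8]]
table 3757 4043 ctr [37.1 -0.   0. ] n in table frame [-0.002 -0.001  1.   ] h at 0: -0.1 range [[30.1, -47.4, -1.0], [43.9, 47.6, 1.0]]
```

Pivoting works: 0.094 rad is left of 0.27, and the plate is centred within about 2 mm. Continuing.

```bash
python3 -m jog '[[0,-0.0005,0,0.0005,0],[0,-0.0005,0,0.0005,0],[0,-0.0005,0,0.0005,0],[0,-0.0005,0,0.0005,0],[0,-0.0005,0,0.0005,0]]' ; python3 st.py|cut -c1-110
python3 -m jog '[[0,-0.0003,0,0.0004,0],[0,-0.0003,0,0.0004,0],[0,0,0,0.0002,0],[0,0,0,0,0],[0,0,0,0,0]]' ; python3 st.py|cut -c1-110
python3 -c "
from h import *
snap('wrist','w7')"; python3 pl.py w7
```

```text
t: 15.87
tcp_pos: [616.2, -5.7, 119.5]
eef_rot: [-3.137, -0.004, 0.328]
wrist_force: [-0.4, 3.4, 12.5]
finger_gap: 11.8
gripper_force: 27.9
stage x -6.5 y -1.2 z 119.5 [-3.137 -0.004  0.328] F stage 0.7 [-0.4  3.4 12.5] T [ 0.55 -0.25  0.03] 11.81460
t: 16.28
tcp_pos: [615.9, -5.7, 119.1]
eef_rot: [-3.137, -0.005, 0.328]
wrist_force: [-1.4, 2.5, 17.0]
finger_gap: 11.8
gripper_force: 28.5
stage x -6.8 y -1.1 z 119.1 [-3.137 -0.005  0.328] F stage -0.5 [-1.4  2.5 17. ] T [0.67 0.01 0.01] 11.7558556
plate 4774 5429 ctr [ 5.6 -0.   6.2] n in table frame [ 0.007 -0.001  1.   ] h at 0: 6.2 range [[-23.4, -38.3, 5.1], [24.6, 38.3, 7.2]]
table 3925 4243 ctr [37.2 -0.1  0. ] n in table frame [ 0.001 -0.     1.   ] h at 0: 0.1 range [[30.1, -47.5, -0.9], [43.9, 47.5, 1.0]]
```

The carrier is flush (0.007 rad), centred within about 1 mm and pressed with about 17 N. I'll hold for one call to confirm it's steady, then hand in.

```bash
python3 -m jog '[[0,0,0,0,0],[0,0,0,0,0],[0,0,0,0,0],[0,0,0,0,0],[0,0,0,0,0]]'; python3 -c "
from h import *
snap('wrist','w8')"; python3 pl.py w8 && python3 -c "
from bench import sign_off;print(sign_off())"
```

```text
t: 16.75
tcp_pos: [615.9, -5.7, 119.1]
eef_rot: [-3.137, -0.005, 0.328]
wrist_force: [-2.7, 4.1, 15.6]
finger_gap: 11.3
gripper_force: 28.5
plate 4780 5425 ctr [ 5.3 -0.3  6.2] n in table frame [ 0.001 -0.001  1.   ] h at 0: 6.2 range [[-24.0, -38.3, 5.2], [24.6, 38.4, 7.1]]
table 3977 4266 ctr [37.1 -0.1  0. ] n in table frame [-0.008  0.     1.   ] h at 0: -0.3 range [[30.1, -47.5, -1.0], [43.9, 47.5, 1.0]]
the job is handed in; nothing more can be done
None
```

I pressed the keys in order (round, square, bar) and handed the job in with the carrier still gripped, flush and centred on the stage face, pressed with about 16 N. I didn't read the square key's force at its deepest point, but worked out about 5.9 mm of travel. `sign_off()` returned no verdict.

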